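# Fetch the bench level from behind the gauges

## Robot

A 6-joint arm with a two-finger parallel gripper is mounted at the origin on the work surface. World frame = base frame: x ahead of the robot, y to its left, z up, the work surface at z = 0. Lengths are in m, angles in rad, forces in N, time in s.
With the tool pointing down it reaches from about 0.275 to 0.85 m from the base axis. Payload 5.2 kg.
Tool frame: the origin (TCP) lies at the very end of the fingers, on their centre line; the grasp point (between the pads) lies 19 mm behind it; z points along the fingers, y is the line along which they close (so a half turn about z gives the same grasp; the last joint's range is limited). The gripper opens to 85 mm and grips with 20 to 120 N. Pads are 22 mm wide; open, the fingers measure 114 mm over their backs; the gripper's body (76 mm by 85 mm) begins 54 mm behind the grasp point. The pads swing forward as they close: fully open they stand 13 mm farther back than shut.
Start: joints at [1.144, 0.259, 1.535, -0, 1.348, -0.203], TCP at [0.122, 0.536, 0.231] pointing down, gripper open.
Joint ranges: [-3.14, 3.14], [-0.91, 2.08], [0.19, 2.58], [-1.22, 4.36], [0.22, 2.71], [-3.12, 3.12]. Speed limits (rad/s): [2.57, 2.57, 3.14, 3.14, 3.14, 3.14].

## Interface

Orientations are given as a unit quaternion [x, y, z, w].
In Python, from station import * gives the robot as it stands.
- The arm moves only by the tool jog_arm, never from a script. Its argument "commands" is a list that holds one entry, the list of rows, each a list of 5 numbers: the shift along the tool's x, y, z in m, then the turn about the tool's z in degrees, then the closure, from -1 (fully open) to 1 (shut). In form: [[[dx, dy, dz, turn, grip], ...]]. A call has 1 to 12 rows; each row shifts and turns the commanded pose from where the row before left it, along the tool's axes as they then stand; what a row does not reach is not made up. A row lasts 1/12 s, in which the tool goes at most 41.7 mm and 7.16 degrees, less where a joint would pass 70% of its speed; a pose out of reach is approached as far as the arm can. A call is refused whole if a number of a shift passes 0.0417 or a number of a turn 7.16, either way. A call with a gripper value outside its range is refused whole. The fingers move at their own pace and stop on an object; "squeeze" is the grip in N (left out, the last holds). Time passes only in rows, so rows that do not move let the fingers close. It gives the time, the measured TCP pose, the force, the opening and the grip force at its end, in the units of the state.
- state(): the state, without advancing time (a new reading comes with each control period).
- capture(name): name is "scene" or "top" or "wrist"; returns the picture (420x560x3 uint8, red, green, blue); there is no depth.
- camera_model(name): a dict with "camera_matrix" (3x3 intrinsics, pixels), "rvec" (rotation vector, rad) and "tvec" (3), from world to camera coordinates, as OpenCV has them. Camera axes: x right, y down, z forward; pixel columns grow to the right and rows downward; lengths in m; the calibration is good to about 2 mm. A picture is of the moment at which its call begins: read the wrist's pose just before it. camera_model takes no time and is no camera call; for the wrist camera it gives the pose at the moment of the call.
- sign_off(): hands the job in; it is judged then, once.
The state is a dict: "time": time; "joint_positions": joint angles; "joint_vel": joint speeds; "joint_torque": joint torques, N m; "position": TCP position; "ee_rot": TCP orientation; "contact_force": force on the tool from outside, world axes, zero at the start; "moment": the same for the moment, N m; "width": finger opening in m; "gripper_force": force on a finger pad.
Only numpy, scipy, OpenCV 4.12 (cv2) and the standard library are available. Lean on these libraries where they do the work, as an engineer would, in place of code of your own. Each camera call takes 0.05 s, during which the arm holds its last target. There are 200 camera calls.

## Task

Stand the red screw jack, the blue-handled plug gauge and the brass pillar, which block the bench level on the wooden stand, upright on the green mat; then, with all three there, fetch the level and lay it on the black surface plate inside the white outline, lengthways with it. Only then stand each of the three upright in the middle of the pad of its own colour on the stand (the brass one on yellow), and leave the dial gauge where it lies.

Things in the scene. Friction and masses are not known exactly. Their poses are not given: they have to be found in the camera images.
- jack: Red machinist's screw jack, upright, 110 mm tall, 0.4 kg, foot 40 mm across. Straight red neck 28 mm across from 54 to 100 mm above its foot (grip it here), with an 18 mm steel tip above. Origin: centre of its underside, z up. It starts on the red pad.
- plug: Steel plug gauge standing on end, 110 mm tall, 0.4 kg: steel plug 40 mm across below, blue round handle 28 mm across from 52 to 110 mm above its foot (grip it here). Origin: centre of its underside, z up. It starts on the blue pad.
- pillar: Brass pillar, upright, 110 mm tall, 0.4 kg: foot 40 mm across, plain round stem 24 mm across from 54 to 110 mm above its foot (grip it here). Origin: centre of its underside, z up. It starts on the yellow pad.
- level: Bench spirit level: grey bar 150 mm long (y axis), 30 mm wide (x axis), sides 28 mm high, brass strip and green vial on top (37 mm in all), 0.5 kg. Origin: centre of its underside, z up. It lies on the stand's board along the row of pads, on their far side, about 11 mm behind the feet of the things there: no room for a finger until they are gone. A rail 30 mm high stands 47 mm behind it.
- pad_red: Red flat round pad 56 mm across, painted on the board of the fixed wooden stand, top at z = 0.018 m. Origin: its centre, at that height. Home of the red jack. The three pads lie in a row, 75 mm from centre to centre, in any order.
- pad_blue: Blue pad, same make: home of the plug gauge with the blue handle.
- pad_yellow: Yellow pad, same make: home of the brass pillar.
- mat: Green flat mat, fixed, 230 mm along its x axis, 140 mm along its y axis, 3 mm thick, at one side of the stand: the side area. Origin: centre of its underside, on the bench (z = 0).
- plate: Black stone surface plate, fixed, 130 mm along its x axis, 230 mm along its y axis, 30 mm thick, at the other side of the stand. A white outline on top, 56 mm by 180 mm, is centred on it, long side along its y axis. Origin: centre of its underside, on the bench (z = 0).
- dial: Round tin dial gauge lying face up on the bench between the robot and the stand, 56 mm across, 20 mm high, with a stem reaching 65 mm from its centre along its y axis. Origin: centre of its underside. Not to be moved.
There are look-alikes about, which are no part of the job. Several things have the shape of the level; the one meant has the colours described above.

How it is judged:
On the way, in this order (a step that is already met when the one before it is completed fails the run):
1. jack, plug gauge and pillar all stand on the green mat, the level still lies in its place (x of jack in the frame of mat between -0.105 and 0.105 m and y of jack in the frame of mat between -0.06 and 0.06 m and z of jack in the frame of mat between -0.004 and 0.01 m and angle between each of jack, plug, pillar's own z axis and vertical below 0.1 rad and x of plug in the frame of mat between -0.105 and 0.105 m and y of plug in the frame of mat between -0.06 and 0.06 m and z of plug in the frame of mat between -0.004 and 0.01 m and x of pillar in the frame of mat between -0.105 and 0.105 m and y of pillar in the frame of mat between -0.06 and 0.06 m and z of pillar in the frame of mat between -0.004 and 0.01 m and linear speed of each of jack, plug, pillar below 0.02 m/s and distance of level from where it was at the start of the episode below 0.02 m), for 0.1 s.
2. the level lies inside the outline on the plate, released, the three still standing on the mat (horizontal distance between level and plate below 0.018 m and angle between the y axis of level and the y axis of plate, either way round below 0.15 rad and angle between level's own z axis and vertical below 0.06 rad and linear speed of level below 0.02 m/s and z of level in the frame of plate between 0.025 and 0.036 m and x of jack in the frame of mat between -0.105 and 0.105 m and y of jack in the frame of mat between -0.06 and 0.06 m and z of jack in the frame of mat between -0.004 and 0.01 m and angle between each of jack, plug, pillar's own z axis and vertical below 0.1 rad and x of plug in the frame of mat between -0.105 and 0.105 m and y of plug in the frame of mat between -0.06 and 0.06 m and z of plug in the frame of mat between -0.004 and 0.01 m and x of pillar in the frame of mat between -0.105 and 0.105 m and y of pillar in the frame of mat between -0.06 and 0.06 m and z of pillar in the frame of mat between -0.004 and 0.01 m and contact force between level and the fingers below 0.1 N), for 0.2 s.
At the end, for the whole second after the job is handed in: The level lies flat on the surface plate, its middle within 18 mm of the plate's middle and its length within 0.15 rad of the outline's; jack, plug gauge and pillar stand upright (within 0.1 rad) on the pads of their own colours, within 12 mm of the middle; all released and at rest (horizontal distance between level and plate below 0.018 m and angle between the y axis of level and the y axis of plate, either way round below 0.15 rad and angle between level's own z axis and vertical below 0.06 rad and linear speed of each of level, jack, plug, pillar below 0.02 m/s and z of level in the frame of plate between 0.025 and 0.036 m and horizontal distance between jack and pad_red below 0.012 m and angle between each of jack, plug, pillar's own z axis and vertical below 0.1 rad and z of jack in the frame of pad_red between -0.004 and 0.006 m and horizontal distance between plug and pad_blue below 0.012 m and z of plug in the frame of pad_blue between -0.004 and 0.006 m and horizontal distance between pillar and pad_yellow below 0.012 m and z of pillar in the frame of pad_yellow between -0.004 and 0.006 m); the robot touches nothing.
It fails at once if the dial gauge is shifted by more than 15 mm (distance of dial from where it was at the start of the episode above 0.015 m).
It also fails if it takes over 144 s, if anything falls off the work surface, if the arm or the gripper's body presses on something with over 40 N, if the wrist force passes 120 N, or if a joint passes its speed limit or range.

## Working session

There is one attempt and no reset: what is moved stays moved. The work goes in short steps, Python scripts to look and compute and a tool call to move; the robot and the scene stay as the last step left them, time stands still between calls to the robot, and variables do not carry over. Pictures are saved under pics/ and viewed, at most 14 in all, crops included, and the job is handed in when it is done.

Besides the shell and the picture viewer there is one more tool, called after "Emit:" as name([rows], argument=value, ...), one row to a line, values as JSON. jog_arm: Moves the arm, as the interface text tells. Its arguments: {"type":"object","properties":{"commands":{"type":"array"},"squeeze":{"type":"number"}},"required":["commands"]}

```bash
mkdir -p pics; ls
python3 - <<'E'
from station import *
import cv2,numpy as np
for n in ("scene","top"):
    im=capture(n); np.save(f"pics/{n}0.npy",im); cv2.imwrite(f"pics/{n}0.png",im[:,:,::-1])
    m=camera_model(n); R=cv2.Rodrigues(np.array(m["rvec"]))[0]; print(n,np.round(m["camera_matrix"],1).tolist(),np.round(-R.T@np.array(m["tvec"]).ravel(),3),np.round(R,2).tolist())
s=state(); print(s)
E
```

```text
pics
scene [[508.7, 0.0, 269.5], [0.0, 508.7, 208.7], [0.0, 0.0, 1.0]] [1.028 0.527 1.121] [[-0.56, 0.83, -0.02], [0.69, 0.45, -0.57], [-0.47, -0.33, -0.82]]
top [[515.5, 0.0, 280.6], [0.0, 515.5, 213.3], [0.0, 0.0, 1.0]] [0.28  0.077 1.348] [[-0.03, -1.0, -0.01], [-0.99, 0.03, -0.13], [0.13, 0.01, -0.99]]
{'time': 0.1, 'joint_positions': array([ 1.14417550e+00,  2.59293515e-01,  1.53599665e+00,  1.44702261e-05,
        1.34797665e+00, -2.02784528e-01]), 'joint_vel': array([ 0.00146632, -0.0005735 , -0.00345458, -0.00065632, -0.00011044,
       -0.0017364 ]), 'joint_torque': array([ 1.50568208e-03, -4.46972108e+01, -2.91243696e+01, -5.01098439e-04,
        6.40425118e-03,  5.66369863e-05]), 'position': array([0.12184754, 0.53584564, 0.23053599]), 'ee_rot': array([ 1.11686211e-01,  9.93743171e-01, -7.93787202e-04, -2.65813354e-04]), 'contact_force': array([-0.46239383,  1.08193885,  0.45407686]), 'moment': array([ 0.01531575,  0.03844931, -0.02378142]), 'gripper_force': 0.0, 'width': 0.08556122112880578}
```

View pics/top0.png

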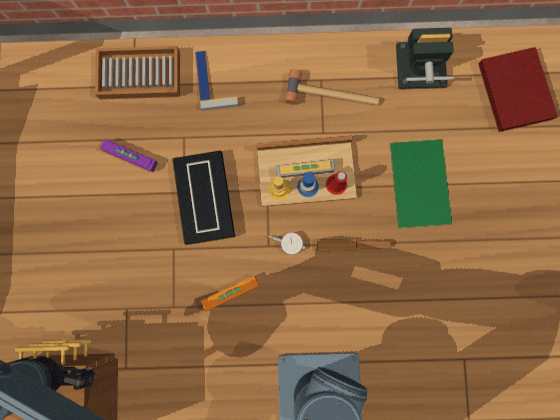

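View pics/scene0.png

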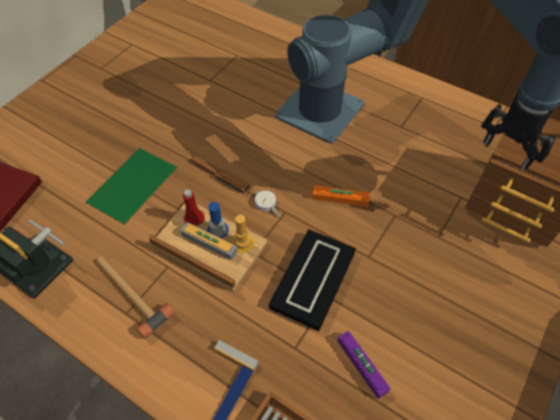

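```bash
cat > h.py <<'E'
from station import *
import cv2,numpy as np
def ray(n,uv,z,m=None):
    m=m or camera_model(n); K=np.array(m["camera_matrix"]); R=cv2.Rodrigues(np.array(m["rvec"]))[0]
    c=-R.T@np.array(m["tvec"]).ravel(); uv=np.atleast_2d(np.array(uv,float))
    d=np.c_[uv,np.ones(len(uv))]@np.linalg.inv(K).T@R
    return c[:2]+d[:,:2]*((z-c[2])/d[:,2])[:,None]
def blobs(im,lo,hi,roi,amin=20):
    x0,y0,x1,y1=roi; h=cv2.cvtColor(im,cv2.COLOR_RGB2HSV); m=cv2.inRange(h,lo,hi); k=np.zeros_like(m); k[y0:y1,x0:x1]=m[y0:y1,x0:x1]
    cs=[c for c in cv2.findContours(k,cv2.RETR_EXTERNAL,cv2.CHAIN_APPROX_NONE)[0] if cv2.contourArea(c)>amin]
    return sorted(cs,key=cv2.contourArea,reverse=True)
def rect(n,c,z,m=None):
    p=ray(n,c.reshape(-1,2),z,m).astype(np.float32); r=cv2.minAreaRect(p*1000)
    b=cv2.boxPoints(r); e=[b[1]-b[0],b[2]-b[1]]; e=max(e,key=np.linalg.norm); a=np.degrees(np.arctan2(e[1],e[0]))
    return np.round(r[0],1),np.round(sorted(r[1]),1),round(float((a+90)%180-90),1)
E
python3 - <<'E'
from h import *
im=np.load("pics/top0.npy")
g=blobs(im,(50,80,30),(85,255,255),(380,130,470,240)); print("mat",[rect("top",c,.003) for c in g[:2]])
p=blobs(im,(0,0,0),(180,255,50),(165,140,245,250)); print("plate",[rect("top",c,.03) for c in p[:2]])
w=blobs(im,(0,0,140),(180,70,255),(180,150,230,240)); print("outline",[rect("top",c,.03) for c in w[:2]])
d=blobs(im,(0,0,150),(180,60,255),(260,225,310,260)); print("dial",[rect("top",c,.02) for c in d[:2]])
l=blobs(im,(0,0,90),(180,70,255),(270,150,340,178)); print("level",[rect("top",c,.046) for c in l[:3]])
for nm,lo,hi in (("blue",(100,120,30),(125,255,255)),("red",(170,150,40),(180,255,255)),("yel",(22,150,60),(32,255,255))):
    print(nm,[(cv2.boundingRect(c),rect("top",c,.018)) for c in blobs(im,lo,hi,(255,165,360,206))[:2]])
cv2.imwrite("pics/crop0.png",cv2.resize(im[130:260,180:360,::-1],None,fx=4.4,fy=4.4,interpolation=cv2.INTER_CUBIC))
E
```

```text
mat [(array([ 532.7, -286.4]), array([139. , 228.2]), 2.4)]
plate [(array([508.2, 284.6]), array([129.3, 229.2]), 7.8)]
outline [(array([509.8, 286.6]), array([ 60. , 183.6]), 7.8)]
dial [(array([382.3,  76. ]), array([51.6, 87.8]), 88.3)]
level [(array([564.7,  54.5]), array([27.6, 81.2]), 81.8), (array([567.7, -27.8]), array([26.3, 69.4]), -59.6)]
blue [((303, 173, 12, 14), (array([547.4,   9.3]), array([28.9, 34.7]), -1.8)), ((298, 181, 20, 15), (array([524.9,  12.7]), array([37.2, 49.8]), 88.3))]
red []
yel [((269, 182, 21, 18), (array([517.5,  91.4]), array([36.2, 52.4]), 65.6))]
```

View pics/crop0.png

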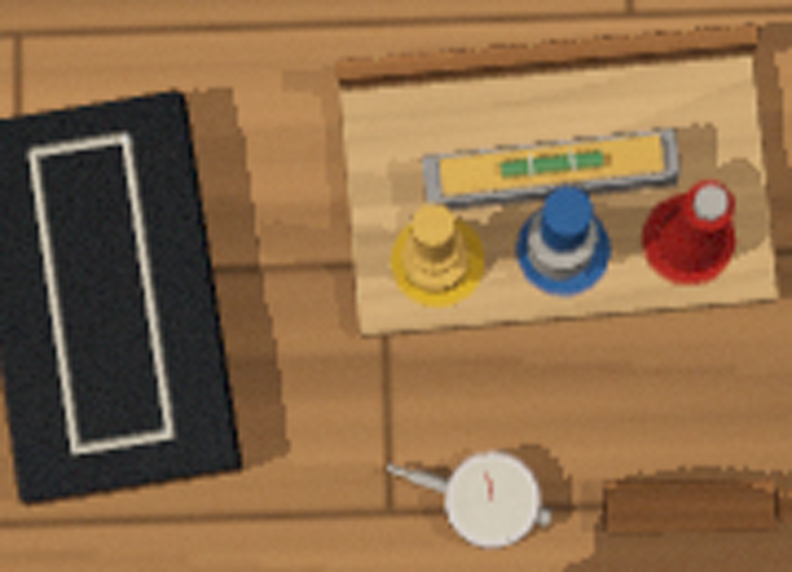

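Run:
```python
from h import *
f=lambda L:np.array(L)/4.4+[180,130]-.4
print("tops",np.round(ray("top",f([(711,201),(567,206),(434,224)]),.128),4).tolist())
print("pads",np.round(ray("top",f([(689,238),(564,248),(438.5,258)]),.018),4).tolist())
print("level corners",np.round(ray("top",f([(425,155),(674,128),(679,180),(434,206)]),.046),4).tolist())
print("board",np.round(ray("top",f([(341,80),(752,55),(776,297),(363,335)]),.018),4).tolist())
```

```text
tops [[0.5333, -0.0641], [0.5329, 0.0147], [0.5251, 0.0878]]
pads [[0.534, -0.0628], [0.5302, 0.0118], [0.5265, 0.0867]]
level corners [[0.5829, 0.0927], [0.5946, -0.0539], [0.5634, -0.0555], [0.5522, 0.0883]]
board [[0.6371, 0.1423], [0.6448, -0.1054], [0.4969, -0.1128], [0.4815, 0.1328]]
```

Emit:
jog_arm([
  [[0, 0, 0, 7, -1], [0, 0, 0, 7, -1], [0, 0, 0, 7, -1], [0, 0, 0, 7, -1], [0, 0, 0, 7, -1], [0, 0, 0, 7, -1], [0, 0, 0, 7, -1], [0, 0, 0, 7, -1], [0, 0, 0, 7, -1], [0, 0, 0, 7, -1], [0, 0, 0, 4.3, -1]],
], squeeze=40)

```text
time: 1.02
position: [0.1219, 0.536, 0.2308]
ee_rot: [0.691, 0.722, -0.001, 0.0]
contact_force: [0.8, -0.0, -0.0]
width: 0.0852
gripper_force: 0.0
```

Emit:
jog_arm([
  [[-0.031, 0.019, 0, 0, -1], [-0.031, 0.019, 0, 0, -1], [-0.031, 0.019, 0, 0, -1], [-0.031, 0.019, 0, 0, -1], [-0.031, 0.019, 0, 0, -1], [-0.031, 0.019, 0, 0, -1], [-0.031, 0.019, 0, 0, -1], [-0.031, 0.019, 0, 0, -1], [-0.031, 0.019, 0, 0, -1], [-0.031, 0.019, 0, 0, -1]],
])

```text
time: 1.85
position: [0.3277, 0.2346, 0.2312]
ee_rot: [0.689, 0.725, -0.0, -0.0]
contact_force: [1.5, -0.3, -0.2]
width: 0.0852
gripper_force: 0.0
```

Emit:
jog_arm([
  [[-0.031, 0.019, 0, 0, -1], [-0.031, 0.019, 0, 0, -1], [-0.031, 0.019, 0, 0, -1], [-0.031, 0.019, 0, 0, -1], [-0.031, 0.019, 0, 0, -1], [-0.031, 0.019, 0, 0, -1], [0, 0, 0, 0, -1], [0, 0, 0, 0, -1]],
])

```text
time: 2.52
position: [0.451, 0.0547, 0.2307]
ee_rot: [0.691, 0.723, -0.0, -0.001]
contact_force: [0.5, 0.3, -0.1]
width: 0.0856
gripper_force: 0.0
```

```bash
cat >> h.py <<'E'
def go(x,y,z,ang):
    "tool shifts (mm) to world TCP x,y,z (m) and turn to tool-y world angle ang (deg, mod 180)"
    from scipy.spatial.transform import Rotation as Ro
    s=state(); R=Ro.from_quat(s["ee_rot"]).as_matrix(); d=R.T@(np.array([x,y,z])-s["position"])
    a=np.degrees(np.arctan2(R[1,1],R[0,1])); t=(a-ang+90)%180-90
    print("t",round(s["time"],2),"pos",np.round(s["position"],4),"tilt",np.round(np.degrees(np.arccos(-R[2,2])),2),"ya",round(a,1),"w",round(s["width"],4),"| shift mm",np.round(d*1000,1),"turn",round(t,1))
E
python3 - <<'E'
from h import *
go(.5335,-.0635,.2,2.9)
print(state()["joint_positions"])
im=capture("wrist"); m=camera_model("wrist"); np.save("pics/w1.npy",im); cv2.imwrite("pics/w1.png",im[:,:,::-1])
import pickle; pickle.dump(m,open("pics/w1.pkl","wb"))
E
```

```text
t 2.52 pos [0.451  0.0547 0.2307] tilt 0.08 ya 2.7 w 0.0856 | shift mm [-121.9   77.    30.5] turn -0.2
[-1.25813681e-01  8.55921057e-02  1.74923966e+00  7.09025800e-05
  1.30821267e+00 -1.72209472e-01]
```

View pics/w1.png

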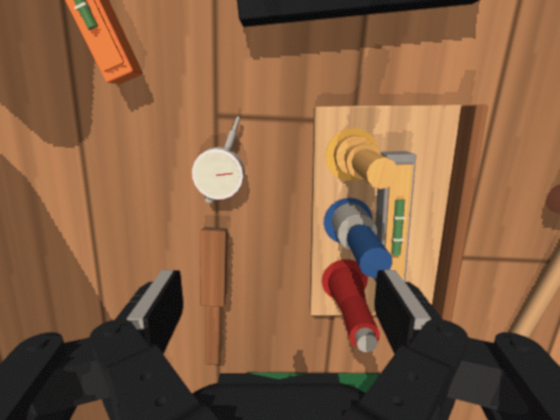

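Run:
```python
from h import *
import pickle; m=pickle.load(open("pics/w1.pkl","rb"))
print("tops",np.round(ray("w",[(366,343),(375,262),(382,174)],.128,m),4).tolist())
print("pads",np.round(ray("w",[(346,283),(350,222),(353,155)],.018,m),4).tolist())
```

```text
tops [[0.5343, -0.0629], [0.5316, 0.016], [0.5271, 0.0886]]
pads [[0.5383, -0.0657], [0.5343, 0.0122], [0.529, 0.0878]]
```

Emit:
jog_arm([
  [[-0.0244, 0.0155, 0.006, 0, -1], [-0.0244, 0.0155, 0.006, 0, -1], [-0.0244, 0.0155, 0.006, 0, -1], [-0.0244, 0.0155, 0.006, 0, -1], [-0.0244, 0.0155, 0.006, 0, -1], [0, 0, 0, 0, -1], [0, 0, 0.03, 0, -1], [0, 0, 0.03, 0, -1], [0, 0, 0.03, 0, -1], [0, 0, 0.028, 0, -1], [0, 0, 0, 0, -1], [0, 0, 0, 0, -1]],
])

```text
time: 3.57
position: [0.5324, -0.0598, 0.0826]
ee_rot: [0.688, 0.725, -0.001, -0.002]
contact_force: [-0.1, 0.1, 0.2]
width: 0.0854
gripper_force: 0.0
```

Run:
```python
from h import *
go(.534,-.0635,.082,2.9)
```

```text
t 3.57 pos [ 0.5324 -0.0598  0.0826] tilt 0.24 ya 3.0 w 0.0854 | shift mm [-3.8  1.4  0.6] turn 0.1
```

Emit:
jog_arm([
  [[-0.003, 0.001, 0, 0, -1], [0, 0, 0, 0, 1], [0, 0, 0, 0, 1], [0, 0, 0, 0, 1], [0, 0, 0, 0, 1], [0, 0, 0, 0, 1], [0, 0, 0, 0, 1], [0, 0, 0, 0, 1], [0, 0, 0, 0, 1], [0, 0, 0, 0, 1], [0, 0, -0.005, 0, 1], [0, 0, -0.01, 0, 1]],
])

```text
time: 4.57
position: [0.5336, -0.0642, 0.0971]
ee_rot: [0.689, 0.725, -0.001, -0.002]
contact_force: [-0.1, -0.6, -4.8]
width: 0.027
gripper_force: 39.8
```

Run:
```python
from h import *
s=state();print(s["gripper_force"],s["contact_force"])
go(.459,-.3195,.19,2.5)
```

```text
39.78196978569031 [-0.13566708 -0.61310825 -4.75893502]
t 4.57 pos [ 0.5336 -0.0642  0.0971] tilt 0.25 ya 2.9 w 0.027 | shift mm [-251.1  -87.7  -93. ] turn 0.4
```

Emit:
jog_arm([
  [[0, 0, -0.02, 0, 1], [0, 0, -0.03, 0, 1], [0, 0, -0.03, 0, 1], [-0.012, -0.004, -0.013, 0, 1], [-0.027, -0.009, 0, 0, 1], [-0.027, -0.009, 0, 0, 1], [-0.027, -0.009, 0, 0, 1], [-0.027, -0.009, 0, 0, 1], [-0.027, -0.009, 0, 0, 1], [-0.027, -0.009, 0, 0, 1], [-0.027, -0.009, 0, 0, 1], [-0.027, -0.009, 0, 0, 1]],
])

```text
time: 5.57
position: [0.4699, -0.2972, 0.1914]
ee_rot: [0.689, 0.725, 0.0, -0.0]
contact_force: [0.9, 0.2, -4.6]
width: 0.0268
gripper_force: 40.2
```

Emit:
jog_arm([
  [[-0.015, -0.007, 0, 0, 1], [-0.008, -0.004, 0, 0, 1], [0, 0, 0.02, 0, 1], [0, 0, 0.03, 0, 1], [0, 0, 0.03, 0, 1], [0, 0, 0.025, 0, 1], [0, 0, 0.01, 0, 1], [0, 0, 0, 0, 1], [0, 0, 0, 0, 1]],
])

```text
time: 6.32
position: [0.4612, -0.3195, 0.0767]
ee_rot: [0.689, 0.725, 0.0, -0.0]
contact_force: [0.4, -0.5, -4.9]
width: 0.027
gripper_force: 40.1
```

Run:
```python
from h import *
print(state()["contact_force"])
go(.459,-.3195,.0675,2.5)
```

```text
[ 0.3681982  -0.5050864  -4.86847451]
t 6.32 pos [ 0.4612 -0.3195  0.0767] tilt 0.03 ya 2.9 w 0.027 | shift mm [ 0.1 -2.2  9.2] turn 0.4
```

Emit:
jog_arm([
  [[0, 0, 0.006, 0, 1], [0, 0, 0.003, 0, 1], [0, 0, 0, 0, 1], [0, 0, 0, 0, -1], [0, 0, 0, 0, -1], [0, 0, 0, 0, -1], [0, 0, 0, 0, -1], [0, 0, 0, 0, -1], [0, 0, 0, 0, -1], [0, 0, -0.03, 0, -1], [0, 0, -0.04, 0, -1], [0, 0, -0.05, 0, -1]],
])

```text
out of range
```

Run:
```python
from h import *
go(.5322,.0152,.19,2.9)
```

```text
t 6.32 pos [ 0.4612 -0.3195  0.0767] tilt 0.03 ya 2.9 w 0.027 | shift mm [ 330.7   87.8 -113.1] turn 0.0
```

Emit:
jog_arm([
  [[0, 0, 0.006, 0, 1], [0, 0, 0.003, 0, 1], [0, 0, 0, 0, 1], [0, 0, 0, 0, -1], [0, 0, 0, 0, -1], [0, 0, 0, 0, -1], [0, 0, 0, 0, -1], [0, 0, 0, 0, -1], [0, 0, 0, 0, -1], [0, 0, -0.03, 0, -1], [0, 0, -0.04, 0, -1], [0, 0, -0.04, 0, -1]],
])

```text
time: 7.32
position: [0.4601, -0.3189, 0.1773]
ee_rot: [0.689, 0.725, 0.0, -0.002]
contact_force: [0.1, -1.1, -0.6]
width: 0.0854
gripper_force: 0.0
```

Emit:
jog_arm([
  [[0.025, 0.006, -0.01, 0, -1], [0.03, 0.008, 0, 0, -1], [0.03, 0.008, 0, 0, -1], [0.03, 0.008, 0, 0, -1], [0.03, 0.008, 0, 0, -1], [0.03, 0.008, 0, 0, -1], [0.03, 0.008, 0, 0, -1], [0.03, 0.008, 0, 0, -1], [0.03, 0.008, 0, 0, -1], [0.03, 0.008, 0, 0, -1], [0.025, 0.007, 0, 0, -1], [0.01, 0.003, 0, 0, -1]],
])

```text
time: 8.32
position: [0.5324, 0.0174, 0.1873]
ee_rot: [0.688, 0.725, 0.0, -0.0]
contact_force: [-0.5, 0.0, 0.5]
width: 0.0856
gripper_force: 0.0
```

Run:
```python
from h import *
go(.5322,.0152,.082,2.9)
```

```text
t 8.32 pos [0.5324 0.0174 0.1873] tilt 0.07 ya 3.0 w 0.0856 | shift mm [ -2.3  -0.3 105.3] turn 0.1
```

Emit:
jog_arm([
  [[-0.002, 0, 0.02, 0, -1], [0, 0, 0.03, 0, -1], [0, 0, 0.03, 0, -1], [0, 0, 0.025, 0, -1], [0, 0, 0, 0, -1], [0, 0, 0, 0, 1], [0, 0, 0, 0, 1], [0, 0, 0, 0, 1], [0, 0, 0, 0, 1], [0, 0, 0, 0, 1], [0, 0, 0, 0, 1], [0, 0, 0, 0, 1]],
])

```text
time: 9.32
position: [0.5332, 0.012, 0.0839]
ee_rot: [0.689, 0.725, 0.001, 0.001]
contact_force: [-1.8, -1.0, 6.1]
width: 0.0272
gripper_force: 39.0
```

Emit:
jog_arm([
  [[0, 0, 0, 0, 1], [0, 0, -0.01, 0, 1], [0, 0, -0.025, 0, 1], [0, 0, -0.035, 0, 1], [0, 0, -0.035, 0, 1], [0, 0, -0.03, 0, 1], [0, 0, 0, 0, 1]],
])

```text
time: 9.9
position: [0.5357, 0.0118, 0.2248]
ee_rot: [0.689, 0.725, 0.003, 0.005]
contact_force: [1.2, 1.1, -2.5]
width: 0.0275
gripper_force: 40.3
```

Run:
```python
from h import *
go(.5314,-.2564,.08,2.9)
```

```text
t 9.9 pos [0.5357 0.0118 0.2248] tilt 0.7 ya 2.9 w 0.0275 | shift mm [-267.2  -19.6  145.3] turn -0.0
```

Emit:
jog_arm([
  [[-0.015, -0.001, 0, 0, 1], [-0.028, -0.002, 0, 0, 1], [-0.028, -0.002, 0, 0, 1], [-0.028, -0.002, 0, 0, 1], [-0.028, -0.002, 0, 0, 1], [-0.028, -0.002, 0, 0, 1], [-0.028, -0.002, 0, 0, 1], [-0.028, -0.002, 0, 0, 1], [-0.028, -0.002, 0, 0, 1], [-0.018, 0, 0, 0, 1], [-0.009, 0, 0, 0, 1], [0, 0, 0, 0, 1]],
])

```text
time: 10.9
position: [0.5285, -0.2557, 0.2166]
ee_rot: [0.69, 0.724, -0.0, -0.0]
contact_force: [0.2, 0.2, -3.6]
width: 0.0266
gripper_force: 40.2
```

Emit:
jog_arm([
  [[0, 0, 0.02, 0, 1], [0, 0, 0.035, 0, 1], [0, 0, 0.035, 0, 1], [0, 0, 0.03, 0, 1], [0, 0, 0.015, 0, 1], [0, 0, 0, 0, 1], [0, 0, 0, 0, 1]],
])

```text
time: 11.48
position: [0.5285, -0.2524, 0.0818]
ee_rot: [0.689, 0.725, 0.0, -0.001]
contact_force: [0.4, -0.5, -3.0]
width: 0.0272
gripper_force: 40.0
```

Run:
```python
from h import *
print(state()["contact_force"])
go(.5314,-.2564,.069,2.5)
im=capture("scene");cv2.imwrite("pics/s2.png",cv2.resize(im[120:290,60:290,::-1],None,fx=3,fy=3,interpolation=cv2.INTER_CUBIC))
```

```text
[ 0.36936749 -0.46532509 -3.00230358]
t 11.48 pos [ 0.5285 -0.2524  0.0818] tilt 0.15 ya 3.0 w 0.0272 | shift mm [-4.2  2.7 12.8] turn 0.5
```

View pics/s2.png

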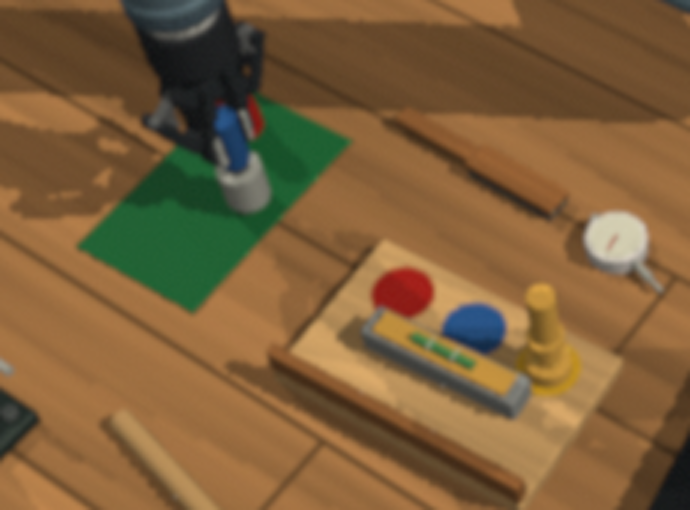

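Emit:
jog_arm([
  [[-0.004, 0.003, 0.005, 0, 1], [0, 0, 0.005, 0, 1], [0, 0, 0.002, 0, 1], [0, 0, 0, 0, 1]],
])

```text
time: 11.87
position: [0.5318, -0.2581, 0.0702]
ee_rot: [0.689, 0.725, 0.0, -0.0]
contact_force: [-0.5, -0.0, -4.0]
width: 0.027
gripper_force: 40.1
```

Emit:
jog_arm([
  [[0, 0, 0, 0, -1], [0, 0, 0, 0, -1], [0, 0, 0, 0, -1], [0, 0, 0, 0, -1], [0, 0, 0, 0, -1], [0, 0, 0, 0, -1], [0, 0, -0.03, 0, -1], [0, 0, -0.04, 0, -1], [0, 0, -0.04, 0, -1], [0, 0, -0.01, 0, -1]],
])

```text
time: 12.7
position: [0.5346, -0.26, 0.1973]
ee_rot: [0.689, 0.725, 0.001, 0.005]
contact_force: [0.3, -0.0, 0.6]
width: 0.0855
gripper_force: 0.0
```

Run:
```python
from h import *
go(.526,.088,.19,2.9)
```

```text
t 12.7 pos [ 0.5346 -0.26    0.1973] tilt 0.61 ya 2.9 w 0.0855 | shift mm [348.    8.9   5. ] turn -0.0
```

Emit:
jog_arm([
  [[0.025, 0, 0, 0, -1], [0.03, 0.001, 0, 0, -1], [0.032, 0.001, 0, 0, -1], [0.032, 0.001, 0, 0, -1], [0.032, 0.001, 0, 0, -1], [0.032, 0.001, 0, 0, -1], [0.032, 0.001, 0, 0, -1], [0.032, 0.001, 0, 0, -1], [0.032, 0.001, 0, 0, -1], [0.032, 0.001, 0, 0, -1], [0.025, 0, 0, 0, -1], [0.012, 0, 0, 0, -1]],
])

```text
time: 13.7
position: [0.5229, 0.0929, 0.1904]
ee_rot: [0.688, 0.725, 0.0, -0.0]
contact_force: [-0.7, -0.8, -0.2]
width: 0.0854
gripper_force: 0.0
```

Emit:
jog_arm([
  [[0, 0, 0, 0, -1], [0, 0, 0, 0, -1]],
])

```text
time: 13.87
position: [0.5235, 0.0899, 0.1903]
ee_rot: [0.689, 0.725, -0.0, 0.0]
contact_force: [0.6, 0.7, -0.6]
width: 0.0855
gripper_force: 0.0
```

Run:
```python
from h import *
go(.526,.088,.082,2.9)
```

```text
t 13.87 pos [0.5235 0.0899 0.1903] tilt 0.04 ya 3.0 w 0.0855 | shift mm [ -2.    2.4 108.3] turn 0.1
```

Emit:
jog_arm([
  [[-0.002, 0.002, 0.02, 0, -1], [0, 0, 0.03, 0, -1], [0, 0, 0.03, 0, -1], [0, 0, 0.028, 0, -1], [0, 0, 0, 0, -1], [0, 0, 0, 0, 1], [0, 0, 0, 0, 1], [0, 0, 0, 0, 1], [0, 0, 0, 0, 1], [0, 0, 0, 0, 1], [0, 0, 0, 0, 1], [0, 0, 0, 0, 1]],
])

```text
time: 14.87
position: [0.5268, 0.0879, 0.0839]
ee_rot: [0.689, 0.725, 0.001, 0.001]
contact_force: [0.0, -0.6, 5.9]
width: 0.0234
gripper_force: 39.4
```

Emit:
jog_arm([
  [[0, 0, 0, 0, 1], [0, 0, -0.01, 0, 1], [0, 0, -0.025, 0, 1], [0, 0, -0.035, 0, 1], [0, 0, -0.035, 0, 1], [0, 0, -0.03, 0, 1], [0, 0, 0, 0, 1]],
])

```text
time: 15.45
position: [0.5286, 0.0881, 0.2243]
ee_rot: [0.689, 0.725, 0.004, 0.004]
contact_force: [1.6, 0.3, -3.1]
width: 0.0226
gripper_force: 40.3
```

Run:
```python
from h import *
go(.609,-.313,.08,2.9)
```

```text
t 15.45 pos [0.5286 0.0881 0.2243] tilt 0.63 ya 2.9 w 0.0226 | shift mm [-404.5   58.4  145.3] turn 0.0
```

Emit:
jog_arm([
  [[-0.015, 0.003, 0, 0, 1], [-0.031, 0.0045, 0, 0, 1], [-0.031, 0.0045, 0, 0, 1], [-0.031, 0.0045, 0, 0, 1], [-0.031, 0.0045, 0, 0, 1], [-0.031, 0.0045, 0, 0, 1], [-0.031, 0.0045, 0, 0, 1], [-0.031, 0.0045, 0, 0, 1], [-0.031, 0.0045, 0, 0, 1], [-0.031, 0.0045, 0, 0, 1], [-0.031, 0.0045, 0, 0, 1], [-0.031, 0.0045, 0, 0, 1]],
])

```text
time: 16.45
position: [0.595, -0.2657, 0.2157]
ee_rot: [0.689, 0.725, -0.0, -0.002]
contact_force: [0.6, 1.0, -3.8]
width: 0.0233
gripper_force: 40.1
```

Emit:
jog_arm([
  [[-0.028, 0.005, 0, 0, 1], [-0.02, 0.002, 0, 0, 1], [0, 0, 0, 0, 1], [0, 0, 0.02, 0, 1], [0, 0, 0.035, 0, 1], [0, 0, 0.035, 0, 1], [0, 0, 0.03, 0, 1], [0, 0, 0.015, 0, 1], [0, 0, 0, 0, 1], [0, 0, 0, 0, 1]],
])

```text
time: 17.28
position: [0.6041, -0.3112, 0.0806]
ee_rot: [0.689, 0.725, -0.0, -0.002]
contact_force: [-0.7, 0.5, -4.5]
width: 0.0227
gripper_force: 39.9
```

Run:
```python
from h import *
go(.609,-.313,.069,2.5)
```

```text
t 17.28 pos [ 0.6041 -0.3112  0.0806] tilt 0.26 ya 2.9 w 0.0227 | shift mm [-2.1  4.8 11.5] turn 0.4
```

Emit:
jog_arm([
  [[-0.002, 0.005, 0.005, 0, 1], [0, 0, 0.005, 0, 1], [0, 0, 0.002, 0, 1], [0, 0, 0, 0, 1], [0, 0, 0, 0, 1], [0, 0, 0, 0, -1], [0, 0, 0, 0, -1], [0, 0, 0, 0, -1], [0, 0, 0, 0, -1], [0, 0, 0, 0, -1], [0, 0, 0, 0, -1]],
])

```text
time: 18.2
position: [0.6105, -0.3144, 0.0707]
ee_rot: [0.689, 0.725, 0.0, 0.0]
contact_force: [0.3, -1.1, -0.6]
width: 0.0854
gripper_force: 0.0
```

Emit:
jog_arm([
  [[0, 0, -0.03, 0, -1], [0, 0, -0.04, 0, -1], [0, 0, -0.04, 0, -1], [0, 0, -0.02, 0, -1], [0.02, -0.005, 0, 0, -1], [0.03, -0.005, 0, 0, -1], [0.035, -0.006, 0, 0, -1], [0.035, -0.006, 0, 0, -1], [0.035, -0.006, 0, 0, -1], [0.035, -0.006, 0, 0, -1], [0.035, -0.006, 0, 0, -1], [0.035, -0.006, 0, 0, -1]],
])

```text
time: 19.2
position: [0.5507, -0.0554, 0.2005]
ee_rot: [0.689, 0.725, 0.0, 0.0]
contact_force: [0.9, -0.2, 0.3]
width: 0.0855
gripper_force: 0.0
```

Emit:
jog_arm([
  [[0.03, -0.005, 0, 0, -1], [0.015, -0.002, 0, 0, -1], [0, 0, 0, 0, -1], [0, 0, 0, 0, -1]],
])

```text
time: 19.53
position: [0.5421, -0.0116, 0.2007]
ee_rot: [0.688, 0.725, 0.0, 0.0]
contact_force: [0.7, -0.3, 0.3]
width: 0.0853
gripper_force: 0.0
```

Run:
```python
from h import *
import pickle
go(.574,.016,.2,4)
m=camera_model("wrist");im=capture("wrist"); pickle.dump(m,open("pics/w3.pkl","wb")); np.save("pics/w3.npy",im)
t=capture("top"); np.save("pics/t3.npy",t)
a=cv2.resize(t[110:260,160:480],None,fx=1.75,fy=1.75,interpolation=cv2.INTER_CUBIC)
cv2.imwrite("pics/c3.png",np.vstack([im[:320],a[:,:560]])[:,:,::-1])
```

```text
t 19.53 pos [ 0.5421 -0.0116  0.2007] tilt 0.05 ya 3.0 w 0.0853 | shift mm [25.9 33.3  0.7] turn -1.0
```

View pics/c3.png

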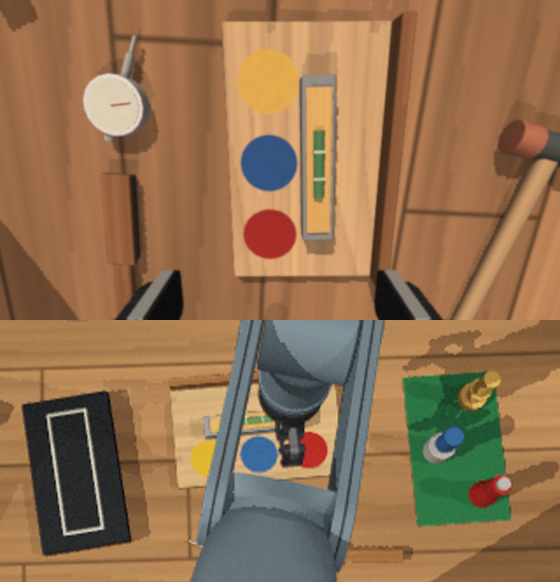

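Run:
```python
from h import *
import pickle
m=pickle.load(open("pics/w3.pkl","rb"));im=np.load("pics/w3.npy")
print("level",np.round(ray("w",[(301,77),(336,77),(334.5,239),(301.5,241)],.046,m),4).tolist())
for nm,lo,hi in (("y",(15,150,120),(26,255,255)),("b",(105,120,30),(125,255,255)),("r",(170,150,40),(180,255,255)),("r2",(0,200,40),(4,255,255))):
    for c in blobs(im,lo,hi,(230,30,298,270),300)[:1]: print(nm,rect("w",c,.018,m))
```

```text
level [[0.5568, 0.09], [0.586, 0.0915], [0.5997, -0.0537], [0.568, -0.0574]]
y (array([528. ,  86.6]), array([54.4, 54.8]), -87.0)
b (array([532.4,  12.1]), array([52.3, 52.3]), -24.4)
```

Emit:
jog_arm([
  [[0.009, 0.012, 0, 0, -0.4], [0.009, 0.012, 0, 0, -0.4], [0.009, 0.0115, 0, 0, -0.4], [0, 0, 0, -1.5, -0.4], [0, 0, 0.03, 0, -0.4], [0, 0, 0.04, 0, -0.4], [0, 0, 0.03, 0, -0.4], [0, 0, 0.01, 0, -0.4], [0, 0, 0, 0, -0.4]],
], squeeze=80)

```text
time: 20.38
position: [0.5743, 0.0155, 0.0872]
ee_rot: [0.68, 0.733, -0.002, -0.003]
contact_force: [0.2, -0.2, 0.2]
width: 0.0601
gripper_force: 0.0
```

Run:
```python
from h import *
go(.576,.0175,.0215,4.5)
im=capture("wrist"); cv2.imwrite("pics/w4.png",im[:,:,::-1])
```

```text
t 20.38 pos [0.5743 0.0155 0.0872] tilt 0.37 ya 4.3 w 0.0601 | shift mm [ 1.8  2.3 65.7] turn -0.2
```

View pics/w4.png

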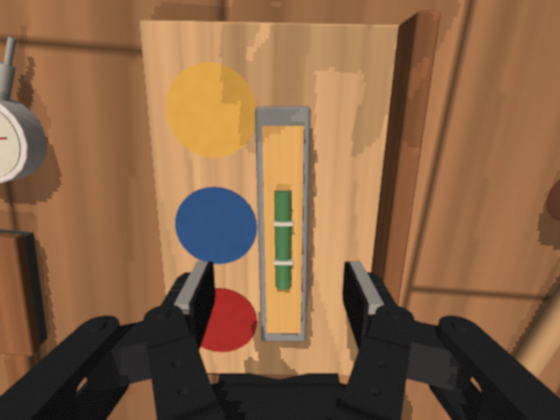

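Emit:
jog_arm([
  [[0.002, 0.002, 0.02, -0.2, -0.4], [0, 0, 0.025, 0, -0.4], [0, 0, 0.015, 0, -0.4], [0, 0, 0.005, 0, -0.4], [0, 0, 0, 0, -0.4], [0, 0, 0, 0, -0.4]],
])

```text
time: 20.93
position: [0.5797, 0.0181, 0.0272]
ee_rot: [0.678, 0.735, 0.001, 0.001]
contact_force: [0.7, -0.5, 0.9]
width: 0.0598
gripper_force: 0.0
```

Emit:
jog_arm([
  [[0, 0, 0, 0, 1], [0, 0, 0, 0, 1], [0, 0, 0, 0, 1], [0, 0, 0, 0, 1], [0, 0, 0, 0, 1], [0, 0, 0, 0, 1], [0, 0, 0, 0, 1], [0, 0, 0, 0, 1]],
])

```text
time: 21.6
position: [0.5785, 0.0184, 0.0271]
ee_rot: [0.678, 0.735, 0.0, 0.001]
contact_force: [-2.4, -0.4, 8.8]
width: 0.0281
gripper_force: 81.5
```

Emit:
jog_arm([
  [[0, 0, -0.005, 0, 1], [0, 0, -0.01, 0, 1], [0, 0, -0.02, 0, 1], [0, 0, -0.03, 0, 1], [0, 0, -0.03, 0, 1], [0, 0, -0.01, 0, 1], [0, 0, 0, 0, 1]],
])

```text
time: 22.18
position: [0.5803, 0.0183, 0.1338]
ee_rot: [0.678, 0.735, 0.002, 0.003]
contact_force: [1.5, -0.3, -5.3]
width: 0.0283
gripper_force: 80.1
```

Run:
```python
from h import *
go(.509,.2855,.12,97.8)
```

```text
t 22.18 pos [0.5803 0.0183 0.1338] tilt 0.41 ya 4.6 w 0.0283 | shift mm [272.  -49.8  13. ] turn 86.8
```

Emit:
jog_arm([
  [[0.015, -0.002, -0.01, 0, 1], [0.03, -0.005, 0, 0, 1], [0.03, -0.006, 0, 0, 1], [0.03, -0.006, 0, 0, 1], [0.03, -0.006, 0, 0, 1], [0.03, -0.006, 0, 0, 1], [0.03, -0.006, 0, 0, 1], [0.03, -0.006, 0, 0, 1], [0.03, -0.006, 0, 0, 1], [0.017, -0.001, 0, 0, 1], [0, 0, 0, 3, 1], [0, 0, 0, 5, 1]],
])

```text
time: 23.18
position: [0.5045, 0.2869, 0.1377]
ee_rot: [0.728, 0.686, -0.002, -0.001]
contact_force: [-0.2, 0.2, -4.6]
width: 0.028
gripper_force: 80.0
```

Emit:
jog_arm([
  [[0, 0, 0, 7, 1], [0, 0, 0, 7, 1], [0, 0, 0, 7, 1], [0, 0, 0, 7, 1], [0, 0, 0, 7, 1], [0, 0, 0, 7, 1], [0, 0, 0, 7, 1], [0, 0, 0, 7, 1], [0, 0, 0, 7, 1], [0, 0, 0, 7, 1], [0, 0, 0, 6, 1], [0, 0, 0, 2.8, 1]],
])

```text
time: 24.18
position: [0.5051, 0.2852, 0.1378]
ee_rot: [0.998, 0.065, -0.002, 0.001]
contact_force: [-0.4, -0.2, -4.3]
width: 0.0281
gripper_force: 80.0
```

Emit:
jog_arm([
  [[0, 0, 0, 0, 1], [0, 0, 0.02, 0, 1], [0, 0, 0.02, 0, 1], [0, 0, 0, 0, 1], [0, 0, 0, 0, 1]],
])

```text
time: 24.6
position: [0.5047, 0.2851, 0.0982]
ee_rot: [0.998, 0.068, -0.003, 0.001]
contact_force: [-0.1, -0.3, -5.0]
width: 0.028
gripper_force: 79.8
```

Run:
```python
from h import *
go(.509,.2855,.0405,97.8)
im=capture("wrist"); cv2.imwrite("pics/w5.png",im[:,:,::-1])
```

```text
t 24.6 pos [0.5047 0.2851 0.0982] tilt 0.3 ya -82.2 w 0.028 | shift mm [ 4.6  0.1 57.7] turn 0.0
```

View pics/w5.png

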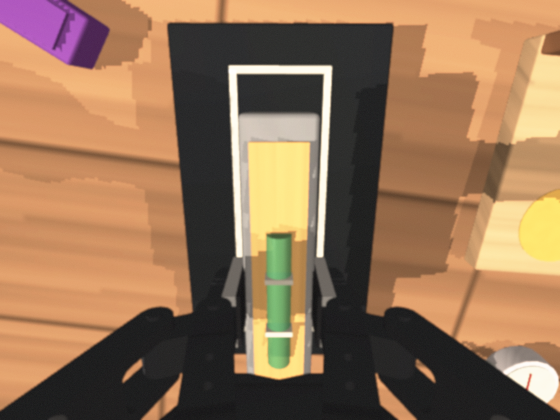

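Emit:
jog_arm([
  [[0.002, 0, 0.015, 0, 1], [0.002, 0, 0.02, 0, 1], [0, 0, 0.013, 0, 1], [0, 0, 0.005, 0, 1], [0, 0, 0.003, 0, 1], [0, 0, 0.001, 0, 1], [0, 0, 0, 0, 1]],
])

```text
time: 25.23
position: [0.5112, 0.2865, 0.0443]
ee_rot: [0.998, 0.068, 0.001, -0.0]
contact_force: [-0.6, -0.3, -4.5]
width: 0.0282
gripper_force: 80.0
```

Run:
```python
from h import *
print(state()["contact_force"]);go(.509,.2855,.0395,97.8)
```

```text
[-0.6082804  -0.33494366 -4.49113623]
t 25.23 pos [0.5112 0.2865 0.0443] tilt 0.09 ya -82.2 w 0.0282 | shift mm [-2.3  0.7  4.8] turn -0.0
```

Emit:
jog_arm([
  [[0, 0, 0.002, 0, 1], [0, 0, 0.002, 0, 1], [0, 0, 0.001, 0, 1], [0, 0, 0, 0, 1], [0, 0, 0, 0, 1]],
])

```text
time: 25.65
position: [0.5109, 0.2864, 0.0391]
ee_rot: [0.998, 0.068, 0.001, -0.0]
contact_force: [-0.6, 0.4, 2.5]
width: 0.0284
gripper_force: 80.7
```

Emit:
jog_arm([
  [[0, 0, 0, 0, -0.3], [0, 0, 0, 0, -0.3], [0, 0, 0, 0, -0.3], [0, 0, 0, 0, -0.3], [0, 0, 0, 0, -0.3], [0, 0, 0, 0, -0.3], [0, 0, 0, 0, -0.3], [0, 0, -0.01, 0, -0.3], [0, 0, -0.03, 0, -0.3], [0, 0, -0.04, 0, -0.3], [0, 0, -0.04, 0, -0.3], [0, 0, -0.04, 0, -0.3]],
])

```text
time: 26.65
position: [0.51, 0.2861, 0.2007]
ee_rot: [0.998, 0.068, -0.0, 0.0]
contact_force: [0.3, 0.5, 0.1]
width: 0.0555
gripper_force: 0.0
```

Emit:
jog_arm([
  [[0, 0, 0, -7, -1], [0, 0, 0, -7, -1], [0, 0, 0, -7, -1], [0, 0, 0, -7, -1], [0, 0, 0, -7, -1], [0, 0, 0, -7, -1], [0, 0, 0, -7, -1], [0, 0, 0, -7, -1], [0, 0, 0, -7, -1], [0, 0, 0, -7, -1], [0, 0, 0, -7, -1], [0, 0, 0, -7, -1]],
])

```text
time: 27.65
position: [0.5104, 0.2863, 0.1992]
ee_rot: [0.694, 0.72, 0.0, 0.0]
contact_force: [-0.2, 0.1, 0.3]
width: 0.0854
gripper_force: 0.0
```

Run:
```python
from h import *
go(.609,-.313,.2,2.5)
im=capture("top"); np.save("pics/t6.npy",im); cv2.imwrite("pics/t6.png",cv2.resize(im[110:260,160:480,::-1],None,fx=2.5,fy=2.5,interpolation=cv2.INTER_CUBIC))
```

```text
t 27.65 pos [0.5104 0.2863 0.1992] tilt 0.03 ya 2.1 w 0.0854 | shift mm [-602.5   76.3   -0.9] turn -0.4
```

View pics/t6.png

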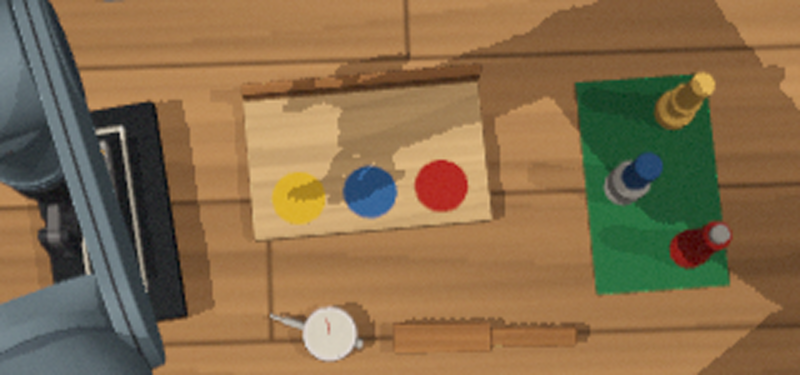

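Run:
```python
from h import *
f=lambda L:np.array(L)/2.5+[160,110]-.3
print("tops",np.round(ray("top",f([(719.5,234),(649.5,166),(703.5,83)]),.113),4).tolist())
print("pads",np.round(ray("top",f([(441,186),(370,192),(299,198)]),.018),4).tolist())
```

```text
tops [[0.4596, -0.3192], [0.5285, -0.2561], [0.6098, -0.3143]]
pads [[0.533, -0.0625], [0.5288, 0.0121], [0.5247, 0.0866]]
```

Emit:
jog_arm([
  [[-0.02, 0, 0, -0.4, -1], [-0.038, 0, 0, 0, -1], [-0.038, 0, 0, 0, -1], [-0.038, 0, 0, 0, -1], [-0.038, 0, 0, 0, -1], [-0.038, 0, 0, 0, -1], [-0.038, 0, 0, 0, -1], [-0.038, 0, 0, 0, -1], [-0.038, 0, 0, 0, -1], [-0.038, 0, 0, 0, -1], [-0.038, 0, 0, 0, -1], [-0.038, 0, 0, 0, -1]],
], squeeze=40)

```text
time: 28.7
position: [0.5267, -0.1533, 0.1992]
ee_rot: [0.695, 0.719, 0.0, 0.0]
contact_force: [0.8, 0.2, -0.1]
width: 0.0858
gripper_force: 0.0
```

Emit:
jog_arm([
  [[-0.038, 0, 0, 0, -1], [-0.038, 0, 0, 0, -1], [-0.02, 0, 0, 0, -1], [-0.01, 0, 0, 0, -1], [0, 0, 0, 0, -1], [0, 0, 0, 0, -1]],
])

```text
time: 29.2
position: [0.5308, -0.2566, 0.1984]
ee_rot: [0.694, 0.72, 0.0, -0.0]
contact_force: [-0.3, 1.4, 0.3]
width: 0.0854
gripper_force: 0.0
```

Run:
```python
from h import *
go(.5305,-.257,.067,2.9)
```

```text
t 29.2 pos [ 0.5308 -0.2566  0.1984] tilt 0.06 ya 2.1 w 0.0854 | shift mm [ -0.5  -0.3 131.4] turn -0.8
```

Emit:
jog_arm([
  [[0, 0, 0.02, -0.8, -1], [0, 0, 0.035, 0, -1], [0, 0, 0.035, 0, -1], [0, 0, 0.03, 0, -1], [0, 0, 0.01, 0, -1], [0, 0, 0, 0, -1], [0, 0, 0, 0, 1], [0, 0, 0, 0, 1], [0, 0, 0, 0, 1], [0, 0, 0, 0, 1], [0, 0, 0, 0, 1], [0, 0, 0, 0, 1]],
])

```text
time: 30.2
position: [0.5316, -0.2579, 0.0699]
ee_rot: [0.689, 0.725, 0.0, 0.001]
contact_force: [-1.5, -0.3, 5.7]
width: 0.0276
gripper_force: 39.0
```

Emit:
jog_arm([
  [[0, 0, 0, 0, 1], [0, 0, 0, 0, 1]],
])

```text
time: 30.37
position: [0.5316, -0.2579, 0.0699]
ee_rot: [0.689, 0.725, 0.0, 0.001]
contact_force: [-1.0, 0.3, 5.7]
width: 0.0272
gripper_force: 39.0
```

Emit:
jog_arm([
  [[0, 0, -0.01, 0, 1], [0, 0, -0.025, 0, 1], [0, 0, -0.035, 0, 1], [0, 0, -0.035, 0, 1], [0, 0, -0.025, 0, 1], [0, 0, -0.01, 0, 1], [0, 0, 0, 0, 1]],
])

```text
time: 30.95
position: [0.5322, -0.2582, 0.2115]
ee_rot: [0.689, 0.725, 0.0, 0.003]
contact_force: [0.2, -1.0, -2.9]
width: 0.0268
gripper_force: 40.1
```

Run:
```python
from h import *
go(.5305,.0122,.09,2.9)
```

```text
t 30.95 pos [ 0.5322 -0.2582  0.2115] tilt 0.33 ya 3.0 w 0.0268 | shift mm [270.6  11.8 120.5] turn 0.1
```

Emit:
jog_arm([
  [[0.015, 0.001, 0, 0, 1], [0.03, 0.001, 0, 0, 1], [0.03, 0.001, 0, 0, 1], [0.03, 0.001, 0, 0, 1], [0.03, 0.001, 0, 0, 1], [0.03, 0.001, 0, 0, 1], [0.03, 0.002, 0, 0, 1], [0.03, 0.002, 0, 0, 1], [0.025, 0.001, 0, 0, 1], [0.015, 0.001, 0, 0, 1], [0.005, 0, 0, 0, 1], [0, 0, 0, 0, 1]],
])

```text
time: 31.95
position: [0.5273, 0.0148, 0.2062]
ee_rot: [0.688, 0.726, -0.001, -0.002]
contact_force: [0.1, 0.5, -3.4]
width: 0.027
gripper_force: 40.1
```

Emit:
jog_arm([
  [[0, 0, 0.02, 0, 1], [0, 0, 0.035, 0, 1], [0, 0, 0.035, 0, 1], [0, 0, 0.02, 0, 1], [0, 0, 0.008, 0, 1], [0, 0, 0, 0, 1], [0, 0, 0, 0, 1]],
])

```text
time: 32.53
position: [0.5292, 0.0121, 0.0904]
ee_rot: [0.689, 0.725, -0.0, -0.0]
contact_force: [1.0, 0.7, -3.1]
width: 0.0272
gripper_force: 40.0
```

Run:
```python
from h import *
go(.5305,.0122,.0855,2.9)
```

```text
t 32.53 pos [0.5292 0.0121 0.0904] tilt 0.02 ya 2.9 w 0.0272 | shift mm [-0.   1.3  4.9] turn 0.0
```

Next: set down, release, and go for the jack at (.4598,-.3192).

Emit:
jog_arm([
  [[0, 0.0013, 0.002, 0, 1], [0, 0, 0.002, 0, 1], [0, 0, 0.001, 0, 1], [0, 0, 0, 0, 1], [0, 0, 0, 0, -1], [0, 0, 0, 0, -1], [0, 0, 0, 0, -1], [0, 0, 0, 0, -1], [0, 0, 0, 0, -1], [0, 0, 0, 0, -1], [0, 0, 0, 0, -1]],
])

```text
time: 33.45
position: [0.5303, 0.013, 0.0853]
ee_rot: [0.688, 0.725, 0.0, 0.0]
contact_force: [-0.1, -0.7, -0.3]
width: 0.0852
gripper_force: 0.0
```

Emit:
jog_arm([
  [[0, 0, -0.03, 0, -1], [0, 0, -0.04, 0, -1], [0, 0, -0.04, 0, -1], [-0.02, -0.005, -0.005, 0, -1], [-0.035, -0.009, 0, 0, -1], [-0.035, -0.009, 0, 0, -1], [-0.035, -0.009, 0, 0, -1], [-0.035, -0.009, 0, 0, -1], [-0.035, -0.009, 0, 0, -1], [-0.035, -0.009, 0, 0, -1], [-0.035, -0.009, 0, 0, -1], [-0.035, -0.009, 0, 0, -1]],
])

```text
time: 34.45
position: [0.4682, -0.2923, 0.2004]
ee_rot: [0.689, 0.725, 0.0, 0.0]
contact_force: [0.4, 0.4, 0.2]
width: 0.0854
gripper_force: 0.0
```

Emit:
jog_arm([
  [[-0.018, -0.009, 0, 0, -1], [-0.01, 0, 0, 0, -1], [0, 0, 0, 0, -1], [0, 0, 0, 0, -1]],
])

```text
time: 34.78
position: [0.4615, -0.3186, 0.2]
ee_rot: [0.689, 0.725, 0.0, -0.0]
contact_force: [-0.0, 0.5, -0.0]
width: 0.0855
gripper_force: 0.0
```

Run:
```python
from h import *
go(.4598,-.3192,.068,2.9)
```

```text
t 34.78 pos [ 0.4615 -0.3186  0.2   ] tilt 0.06 ya 2.9 w 0.0855 | shift mm [ -0.6  -1.7 132. ] turn 0.0
```

Emit:
jog_arm([
  [[-0.001, -0.002, 0.02, 0, -1], [0, 0, 0.035, 0, -1], [0, 0, 0.035, 0, -1], [0, 0, 0.03, 0, -1], [0, 0, 0.01, 0, -1], [0, 0, 0, 0, -1], [0, 0, 0, 0, 1], [0, 0, 0, 0, 1], [0, 0, 0, 0, 1], [0, 0, 0, 0, 1], [0, 0, 0, 0, 1], [0, 0, 0, 0, 1]],
])

```text
time: 35.78
position: [0.4606, -0.321, 0.0719]
ee_rot: [0.689, 0.725, 0.0, 0.002]
contact_force: [1.5, 0.9, 6.1]
width: 0.0269
gripper_force: 39.4
```

Emit:
jog_arm([
  [[0, 0, 0, 0, 1], [0, 0, 0, 0, 1]],
])

```text
time: 35.95
position: [0.4606, -0.321, 0.0719]
ee_rot: [0.689, 0.725, 0.0, 0.002]
contact_force: [1.8, 0.4, 7.2]
width: 0.0271
gripper_force: 39.4
```

Emit:
jog_arm([
  [[0, 0, -0.01, 0, 1], [0, 0, -0.025, 0, 1], [0, 0, -0.035, 0, 1], [0, 0, -0.035, 0, 1], [0, 0, -0.025, 0, 1], [0, 0, -0.01, 0, 1], [0, 0, 0, 0, 1]],
])

```text
time: 36.53
position: [0.4601, -0.321, 0.2128]
ee_rot: [0.689, 0.725, -0.0, 0.002]
contact_force: [0.5, -1.0, -5.5]
width: 0.0267
gripper_force: 40.3
```

Run:
```python
from h import *
go(.535,-.0635,.09,2.9)
```

```text
t 36.53 pos [ 0.4601 -0.321   0.2128] tilt 0.25 ya 3.0 w 0.0267 | shift mm [253.7  87.8 122.2] turn 0.1
```

Emit:
jog_arm([
  [[0.014, 0.005, 0, 0, 1], [0.03, 0.0105, 0, 0, 1], [0.03, 0.0105, 0, 0, 1], [0.03, 0.0105, 0, 0, 1], [0.03, 0.0105, 0, 0, 1], [0.03, 0.0105, 0, 0, 1], [0.03, 0.0105, 0, 0, 1], [0.03, 0.0105, 0, 0, 1], [0.02, 0.007, 0, 0, 1], [0.01, 0.002, 0, 0, 1], [0, 0, 0, 0, 1], [0, 0, 0, 0, 1]],
])

```text
time: 37.53
position: [0.5324, -0.0613, 0.2085]
ee_rot: [0.688, 0.726, -0.001, -0.002]
contact_force: [-0.6, -0.5, -4.4]
width: 0.0268
gripper_force: 40.1
```

Emit:
jog_arm([
  [[0, 0, 0.02, 0, 1], [0, 0, 0.035, 0, 1], [0, 0, 0.035, 0, 1], [0, 0, 0.02, 0, 1], [0, 0, 0.008, 0, 1], [0, 0, 0, 0, 1], [0, 0, 0, 0, 1]],
])

```text
time: 38.12
position: [0.5339, -0.063, 0.0926]
ee_rot: [0.689, 0.725, -0.0, 0.0]
contact_force: [0.2, 0.0, -3.6]
width: 0.0268
gripper_force: 40.3
```

Run:
```python
from h import *
go(.535,-.0635,.0875,2.9)
```

```text
t 38.12 pos [ 0.5339 -0.063   0.0926] tilt 0.02 ya 2.9 w 0.0268 | shift mm [-0.6  1.1  5.1] turn 0.0
```

Emit:
jog_arm([
  [[0, 0.001, 0.002, 0, 1], [0, 0, 0.002, 0, 1], [0, 0, 0.001, 0, 1], [0, 0, 0, 0, 1], [0, 0, 0, 0, -1], [0, 0, 0, 0, -1], [0, 0, 0, 0, -1], [0, 0, 0, 0, -1], [0, 0, 0, 0, -1], [0, 0, 0, 0, -1], [0, 0, 0, 0, -1]],
])

```text
time: 39.03
position: [0.5347, -0.0619, 0.0874]
ee_rot: [0.688, 0.725, 0.0, 0.0]
contact_force: [-0.5, -0.1, -0.4]
width: 0.0854
gripper_force: 0.0
```

Emit:
jog_arm([
  [[0, 0, -0.03, 0, -1], [0, 0, -0.04, 0, -1], [0, 0, -0.04, 0, -1], [-0.015, 0.003, -0.003, 0, -1], [-0.03, 0.0075, 0, 0, -1], [-0.03, 0.0075, 0, 0, -1], [-0.03, 0.0075, 0, 0, -1], [-0.03, 0.0075, 0, 0, -1], [-0.03, 0.0075, 0, 0, -1], [-0.03, 0.0075, 0, 0, -1], [-0.03, 0.0075, 0, 0, -1], [-0.02, 0.005, 0, 0, -1]],
])

```text
time: 40.03
position: [0.6081, -0.3066, 0.1997]
ee_rot: [0.689, 0.725, -0.0, 0.0]
contact_force: [0.1, -0.0, 0.0]
width: 0.0853
gripper_force: 0.0
```

Emit:
jog_arm([
  [[-0.01, 0.0015, 0, 0, -1], [0, 0, 0, 0, -1], [0, 0, 0, 0, -1]],
])

```text
time: 40.28
position: [0.6094, -0.3129, 0.1997]
ee_rot: [0.689, 0.725, 0.0, -0.001]
contact_force: [0.6, 0.1, 0.6]
width: 0.0857
gripper_force: 0.0
```

Run:
```python
from h import *
go(.6098,-.3143,.068,2.9)
```

```text
t 40.28 pos [ 0.6094 -0.3129  0.1997] tilt 0.09 ya 2.9 w 0.0857 | shift mm [ -1.6   0.5 131.7] turn 0.0
```

Emit:
jog_arm([
  [[-0.0015, 0.0005, 0.02, 0, -1], [0, 0, 0.035, 0, -1], [0, 0, 0.035, 0, -1], [0, 0, 0.03, 0, -1], [0, 0, 0.01, 0, -1], [0, 0, 0, 0, -1], [0, 0, 0, 0, 1], [0, 0, 0, 0, 1], [0, 0, 0, 0, 1], [0, 0, 0, 0, 1], [0, 0, 0, 0, 1], [0, 0, 0, 0, 1]],
])

```text
time: 41.28
position: [0.6109, -0.3153, 0.072]
ee_rot: [0.689, 0.725, 0.0, 0.001]
contact_force: [-1.0, 1.3, 5.4]
width: 0.0233
gripper_force: 39.3
```

Emit:
jog_arm([
  [[0, 0, 0, 0, 1], [0, 0, 0, 0, 1]],
])

```text
time: 41.45
position: [0.611, -0.3153, 0.072]
ee_rot: [0.689, 0.725, 0.0, 0.001]
contact_force: [-0.4, 1.0, 5.7]
width: 0.0233
gripper_force: 39.3
```

Emit:
jog_arm([
  [[0, 0, -0.01, 0, 1], [0, 0, -0.025, 0, 1], [0, 0, -0.035, 0, 1], [0, 0, -0.035, 0, 1], [0, 0, -0.035, 0, 1], [0, 0, -0.015, 0, 1], [0, 0, 0, 0, 1]],
])

```text
time: 42.03
position: [0.6121, -0.3161, 0.2311]
ee_rot: [0.689, 0.725, 0.001, 0.005]
contact_force: [-0.5, -1.4, -3.3]
width: 0.0229
gripper_force: 40.1
```

Run:
```python
from h import *
go(.527,.087,.09,2.9)
```

```text
t 42.03 pos [ 0.6121 -0.3161  0.2311] tilt 0.52 ya 3.0 w 0.0229 | shift mm [407.8 -65.1 138.3] turn 0.1
```

Emit:
jog_arm([
  [[0.018, -0.003, 0, 0, 1], [0.032, -0.005, 0, 0, 1], [0.032, -0.005, 0, 0, 1], [0.032, -0.005, 0, 0, 1], [0.032, -0.005, 0, 0, 1], [0.032, -0.005, 0, 0, 1], [0.032, -0.005, 0, 0, 1], [0.032, -0.005, 0, 0, 1], [0.032, -0.005, 0, 0, 1], [0.032, -0.005, 0, 0, 1], [0.032, -0.005, 0, 0, 1], [0.032, -0.005, 0, 0, 1]],
])

```text
time: 43.03
position: [0.5312, 0.0533, 0.2231]
ee_rot: [0.689, 0.725, -0.001, -0.002]
contact_force: [0.0, 1.2, -4.4]
width: 0.0229
gripper_force: 40.0
```

Emit:
jog_arm([
  [[0.025, -0.004, 0, 0, 1], [0.013, -0.003, 0, 0, 1], [0, 0, 0, 0, 1], [0, 0, 0.02, 0, 1], [0, 0, 0.035, 0, 1], [0, 0, 0.035, 0, 1], [0, 0, 0.03, 0, 1], [0, 0, 0.01, 0, 1], [0, 0, 0, 0, 1], [0, 0, 0, 0, 1]],
])

```text
time: 43.87
position: [0.5246, 0.0886, 0.0954]
ee_rot: [0.689, 0.725, -0.0, -0.0]
contact_force: [0.1, -0.3, -3.4]
width: 0.0229
gripper_force: 40.1
```

Run:
```python
from h import *
go(.527,.087,.0875,2.9)
```

```text
t 43.87 pos [0.5246 0.0886 0.0954] tilt 0.05 ya 2.9 w 0.0229 | shift mm [-1.7  2.3  7.9] turn 0.0
```

Emit:
jog_arm([
  [[-0.0015, 0.002, 0.003, 0, 1], [0, 0, 0.003, 0, 1], [0, 0, 0.002, 0, 1], [0, 0, 0, 0, 1], [0, 0, 0, 0, -1], [0, 0, 0, 0, -1], [0, 0, 0, 0, -1], [0, 0, 0, 0, -1], [0, 0, 0, 0, -1], [0, 0, 0, 0, -1], [0, 0, 0, 0, -1]],
])

```text
time: 44.78
position: [0.5264, 0.0879, 0.0874]
ee_rot: [0.688, 0.725, 0.0, 0.0]
contact_force: [0.1, 0.3, -0.3]
width: 0.0856
gripper_force: 0.0
```

Emit:
jog_arm([
  [[0, 0, -0.03, 0, -1], [0, 0, -0.04, 0, -1], [0, 0, -0.04, 0, -1], [0, 0, -0.03, 0, -1], [0, 0, -0.01, 0, -1], [-0.03, 0, 0, 0, -1], [-0.04, 0, 0, 0, -1], [-0.04, 0, 0, 0, -1], [-0.04, 0, 0, 0, -1], [-0.04, 0, 0, 0, -1], [-0.04, 0, 0, 0, -1], [-0.04, 0, 0, 0, -1]],
])

```text
time: 45.78
position: [0.5398, -0.1835, 0.2366]
ee_rot: [0.688, 0.725, -0.0, -0.0]
contact_force: [1.2, 0.1, -1.3]
width: 0.0854
gripper_force: 0.0
```

Emit:
jog_arm([
  [[-0.04, 0, 0, 0, -1], [-0.04, 0, 0, 0, -1], [-0.04, 0, 0, 0, -1], [-0.02, 0, 0, 0, -1], [0, 0, 0, 0, -1], [0, 0, 0, 0, -1]],
])

```text
time: 46.28
position: [0.547, -0.3226, 0.2358]
ee_rot: [0.689, 0.724, 0.0, -0.001]
contact_force: [1.2, 0.3, -0.1]
width: 0.0853
gripper_force: 0.0
```

Run:
```python
from h import *
go(.527,.087,.0875,2.9)
im=capture("top"); np.save("pics/t8.npy",im); cv2.imwrite("pics/t8.png",cv2.resize(im[130:260,165:375,::-1],None,fx=3.8,fy=3.8,interpolation=cv2.INTER_CUBIC))
```

```text
t 46.28 pos [ 0.547  -0.3226  0.2358] tilt 0.14 ya 2.8 w 0.0853 | shift mm [409.8   0.5 149. ] turn -0.1
```

View pics/t8.png

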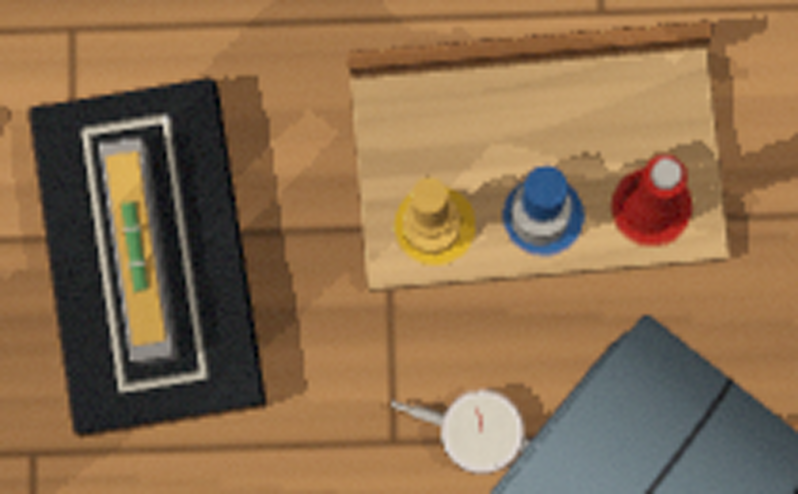

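Run:
```python
from h import *
f=lambda L:np.array(L)/3.8+[165,130]-.4
print("tops",np.round(ray("top",f([(667,172),(545,184),(432,195)]),.128),4).tolist())
print("level",np.round(ray("top",f([(99,143),(140,138),(173,355),(132,360)]),.058).mean(0),4))
print(sign_off())
```

```text
tops [[0.5344, -0.0616], [0.529, 0.0159], [0.5241, 0.0877]]
level [0.5079 0.2873]
the job is handed in; nothing more can be done
None
```

The job is handed in: the last picture shows the level inside the outline on the plate and the jack, plug gauge and pillar upright on their own pads, all within about 4 mm of the middles, with the dial gauge looking unmoved; the judge's result was not shown.

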